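Change over the spice mill and set its grind

ROBOT

A 7-joint arm with a two-finger parallel gripper is mounted at the origin on a cart in front of the work surface, level with it; the furniture and walls round the work are solid. World frame = base frame: x ahead of the robot, y to its left, z up, the work surface at z = 0. Lengths are in m, angles in rad, forces in N, time in s.
With the tool pointing down it reaches from about 0.4 to 0.875 m from the base axis. Payload 19.3 kg.
Tool frame: the origin (TCP) lies between the finger pads; the fingertips stand 17 mm ahead of it and the grasp point (between the pads) lies 2 mm behind it; z points along the fingers, x is the direction in which the jaws open and shut, and the axes are right-handed (so a half turn about z gives the same grasp; the last joint's range is limited). The gripper opens to 85 mm and grips with 20 to 120 N. Pads are 22 mm wide; open, the fingers measure 114 mm over their backs; the gripper's body (76 mm by 85 mm) begins 54 mm behind the grasp point. The pads swing forward as they close: fully open they stand 13 mm farther back than shut.
Start: joints at [-1.223, 0.521, -0.036, 1.599, 0.021, 1.021, -0.113], TCP at [0.254, 0.571, 0.224] pointing down, gripper open.
Joint ranges: [-2.91, 2.91], [-0.3, 2.13], [-1.5, 1.42], [0.17, 2.43], [-1.26, 4.41], [0.16, 1.93], [-2.52, 2.52]. Speed limits (rad/s): [1.89, 1.89, 2.39, 2.39, 3.01, 3.01, 3.01].

INTERFACE

Orientations are given as [roll, pitch, yaw] about the fixed x, y, z axes, in that order (R = Rz(yaw) Ry(pitch) Rx(roll)).
In Python, from workcell import bot gives the robot as it stands. The module is installed in compiled form; this text tells all that it offers.
- The arm moves only by the tool arm_command, never from a script. Its argument "targets" is a list of rows, each a list of 6 numbers: the shift along the tool's x, y, z in mm, then the turn, a rotation vector about the tool's x, y, z in degrees. In form: [[x, y, z, wx, wy, wz], ...]. A call has 1 to 8 rows; each row shifts and turns the pose as measured when the row begins, along the tool's axes as they then stand; what a row does not reach is not made up. A row lasts 1/10 s, in which the tool goes at most 50 mm and 8.59 degrees, less where a joint would pass 70% of its speed; a pose out of reach is approached as far as the arm can. A call is refused whole if a number of a shift passes 50 or a number of a turn 8.59, either way. A call with a gripper value outside its range is refused whole. "grip" is the opening in per cent of the stroke, from 0 (shut) to 100 (fully open), set as the call begins (left out, the last holds). The fingers move at their own pace and stop on an object; "grip_force" is the grip in N (left out, the last holds). Time passes only in rows, so rows that do not move let the fingers close. It gives the time, the measured TCP pose, the force and the opening at its end, in the units of the state.
- bot.observe(): the state, without advancing time (a new reading comes with each control period).
- bot.grab_frame(name): name is "scene" or "top"; returns a dict with "color" (480x640x3 uint8, red, green, blue), "depth" (480x640 float32, m along the optical axis (not along the pixel's ray), 0 where there is no reading), "fov_y" (degrees; the focal length in pixels is half the picture's height over the tangent of half this angle, whatever the lens; pixels are square), "cx", "cy" (the principal point, pixels), "R" (3x3) and "t" (3): a world point X has camera coordinates R X + t. Camera axes: x right, y down, z forward; pixel columns grow to the right and rows downward; lengths in m; the calibration is good to about 2 mm. A picture is of the moment at which its call begins.
- bot.job_done(): hands the job in, once; it reports no verdict.
The state is a dict: "clock": time; "qpos": joint angles; "qd": joint speeds; "joint_efforts": joint torques, N m; "position": TCP position; "tool_rot": TCP orientation; "force": force on the tool from outside, world axes, zero at the start; "moment": the same for the moment, N m; "grip_width": finger opening in m.
Only numpy, scipy, OpenCV 4.12 (cv2) and the standard library are available. Lean on these libraries where they do the work, as an engineer would, in place of code of your own. Each camera call takes 0.05 s, during which the arm holds its last target. There are 200 camera calls.

TASK

Change the spice mill over: first swap the two spice jars, so that each ends standing upright inside the ring where the other one stood. Then turn the brass thumbscrew on top of the mill clockwise until it seats (its red pointer against the red stop pin), and back it off a quarter turn counter-clockwise, to the green mark. Finish while still gripping the thumbscrew there, and leave the other things on the table alone.

Things in the scene. Friction and masses are not known exactly. Their poses are not given: they have to be found in the camera images.
- mill: Spice mill fixed on a pale wooden board (210 x 300 x 18 mm, fixed to the table). Origin under the board's centre, x away from robot, y left at yaw 0. Mill axis at x +45 mm; 100 mm wide foot; flat black lid top 148 mm over the table, with a red stop pin (6 mm high) and a broad green mark 90 deg counter-clockwise of the seat. In line with the rings the table is clear for 150 mm beyond both ends.
- place_left (a point): Centre of the left jar place, on the board's top 18 mm over the table, at (-40, +100) mm in the board's frame: a white disc with a black ring, 72 mm across, printed flush. One jar starts here, up to 8 mm off centre; which one varies.
- place_right (a point): Centre of the right jar place, the same, at (-40, -100) mm in the board's frame.
- yellow_centre (a point): Centre, half-way up, of the loose spice jar with the yellow cap: 43 mm across, 102 mm tall (cap: the top 20 mm), 0.08 to 0.15 kg; its z axis points up when it stands upright. It stands on the board.
- brown_centre (a point): Centre, half-way up, of the loose spice jar with the dark brown cap: 44 mm across, 105 mm tall (cap: the top 20 mm), 0.08 to 0.15 kg; its z axis points up when it stands upright. It stands on the board.
- wing_centre (a point): Centre of the thumbscrew's flat upright brass wing, on the mill's axis, 36 mm above the lid. Wing 44 mm long (this point's x), 10 mm thick (y), 28 mm high (z). Below the wing 22 mm are free over the lid, but for an 11 mm stem, a 34 mm collar (7 mm high) and a red pointer, reaching 33 mm from the axis along +x.
- thumbscrew (a joint): Turn, rad. 0 = seated at the hard stop: pointer (x of wing_centre) 2.356 rad counter-clockwise from the board's x. Negative = backed off, counter-clockwise from above: pointer at 2.356 - value in the board's frame; -1.571 = a quarter turn back, at the green mark. Starts at -1.35 to -0.6; other stop at -2.4. Stays where it is left; friction 0.08 N m.
- green_jar: Bystander: clear jar with a green lid, 69 mm across, 84 mm tall, at the back of the table; origin under its centre.
- cup: Bystander: grey tumbler, 75 mm across, 100 mm tall, at the left; origin under its centre.
- timer: Bystander: round kitchen timer with a green cap, 64 mm across, 37 mm tall, at the left; origin under its centre.
- carrot: Bystander: whole carrot, 224 mm long (along y), 48 mm thick, at the right; origin under its centre.

How it is judged:
On the way, in this order (a step that is already met when the one before it is completed fails the run):
1. the two jars have changed places, stand upright inside the rings and are let go (distance of each of yellow_centre, brown_centre from where it was at the start of the episode above 0.1 m and (horizontal distance between yellow_centre and place_left below 0.014 m or horizontal distance between yellow_centre and place_right below 0.014 m) and z of yellow_centre in the frame of mill between 0.063 and 0.075 m and angle between each of yellow_centre, brown_centre's own z axis and vertical below 0.157 rad and contact force between each of the arm, the fingers and jar_yellow below 0.3 N and (horizontal distance between brown_centre and place_left below 0.014 m or horizontal distance between brown_centre and place_right below 0.014 m) and z of brown_centre in the frame of mill between 0.0645 and 0.0765 m and contact force between each of the arm, the fingers and jar_brown below 0.3 N), for 0.2 s.
2. the thumbscrew is turned clockwise until it seats (value of joint thumbscrew above -0.08 rad), for 0.1 s.
At the end, for the whole second after the job is handed in: Each jar stands upright (within 9 degrees) in the ring where the other stood, its axis within 14 mm of the ring's centre, touched by nothing of the robot; the thumbscrew, having been seated, is a quarter turn back (1.57 rad, within 0.23 rad) and the fingers still grip it with more than 2 N (all of step 1 and value of joint thumbscrew between -1.8 and -1.34 rad and contact force between the fingers and thumbscrew above 2 N); the arm keeps its last pose, push and grip.
It fails at once if a jar is knocked over (angle between any of yellow_centre, brown_centre's own z axis and vertical above 0.8 rad).
It fails at once if a bystander is moved by more than 25 mm (distance of any of green_jar, cup, timer, carrot from where it was at the start of the episode above 0.025 m).
It also fails if it takes over 72 s, if anything falls off the work surface, if the arm or the gripper's body presses on something with over 40 N, if the wrist force passes 120 N, or if a joint passes its speed limit or range.

## Working session

There is one attempt and no reset: what is moved stays moved. The work goes in short steps, Python scripts to look and compute and a tool call to move; the robot and the scene stay as the last step left them, time stands still between calls to the robot, and variables do not carry over. Pictures are saved under pics/ and viewed, about 8 in all and at most 12, crops included, and the job is handed in when it is done.

Besides the shell and the picture viewer there is one more tool, called after "Call:" as name([rows], argument=value, ...), one row to a line, values as JSON. arm_command: Moves the arm, as the interface text tells. Its arguments: {"type":"object","properties":{"targets":{"type":"array"},"grip":{"type":"number"},"grip_force":{"type":"number"}},"required":["targets"]}

```bash
mkdir -p pics
cat > h.py <<'E'
import numpy as np, cv2
from workcell import bot
def grab(n):
    f=bot.grab_frame(n); f['f']=240/np.tan(np.radians(f['fov_y'])/2); return f
def save(f,p): cv2.imwrite(p,f['color'][:,:,::-1])
def ray(f,u,v,z):
    R=np.array(f['R']);t=np.array(f['t']);c=-R.T@t
    d=R.T@np.array([(u-f['cx'])/f['f'],(v-f['cy'])/f['f'],1]); return c+d*(z-c[2])/d[2]
def proj(f,X):
    p=np.array(f['R'])@np.array(X)+np.array(f['t']); return f['f']*p[0]/p[2]+f['cx'],f['f']*p[1]/p[2]+f['cy']
def cloud(f):
    v,u=np.mgrid[:480,:640];d=f['depth'];P=np.stack([(u-f['cx'])/f['f']*d,(v-f['cy'])/f['f']*d,d],-1)
    W=(P-np.array(f['t']))@np.array(f['R']); W[d==0]=np.nan; return W
E
python3 - <<'E'
from h import *
for n in('scene','top'):
    f=grab(n);save(f,f'pics/{n}0.png');print(n,f['f'],f['cx'],f['cy'],-np.array(f['R']).T@f['t'],np.round(f['R'],2).tolist())
print(bot.observe())
E
```

```text
scene 494.2865687100431 320.3714934012424 242.0796504292611 [ 0.02212288 -1.02568761  0.88533434] [[0.89, -0.45, 0.02], [-0.22, -0.48, -0.85], [0.4, 0.75, -0.53]]
top 527.6452814673319 327.39374668647315 239.83474038615117 [0.26942888 0.03420802 1.67691557] [[0.01, -1.0, 0.0], [-0.98, -0.01, -0.21], [0.21, -0.0, -0.98]]
{'clock': 0.1, 'qpos': array([-1.22316919,  0.52197637, -0.03633694,  1.59990666,  0.02117286,
        1.02111232, -0.11282611]), 'qd': array([ 0.00017331, -0.00109827,  0.00023214, -0.00164185, -0.00127251,
       -0.000322  ,  0.00094529]), 'joint_efforts': array([ 3.32347394e-03, -9.28493071e+01,  1.98411405e+00, -3.70526254e+01,
        1.80845358e-02,  5.47621297e-03, -7.93936692e-05]), 'position': array([0.25350823, 0.5709557 , 0.22348537]), 'tool_rot': array([3.14154988e+00, 1.01823923e-03, 1.15292532e+00]), 'force': array([ 0.06075437,  0.11756306, -0.59947804]), 'moment': array([-0.06191186, -0.01902495,  0.01246817]), 'grip_width': 0.08552044120115485}
```

View pics/scene0.png

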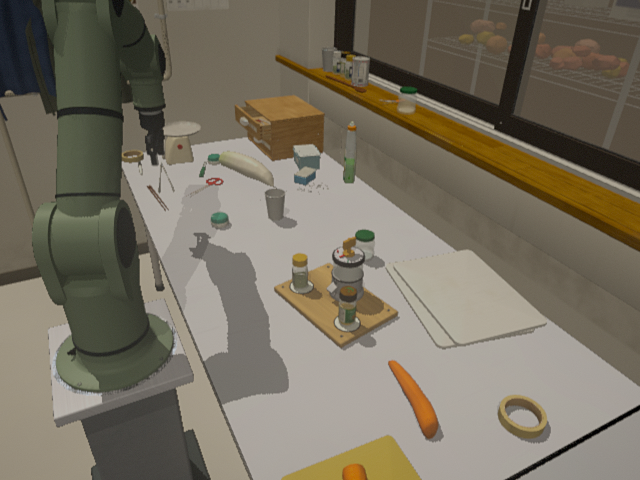

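View pics/top0.png

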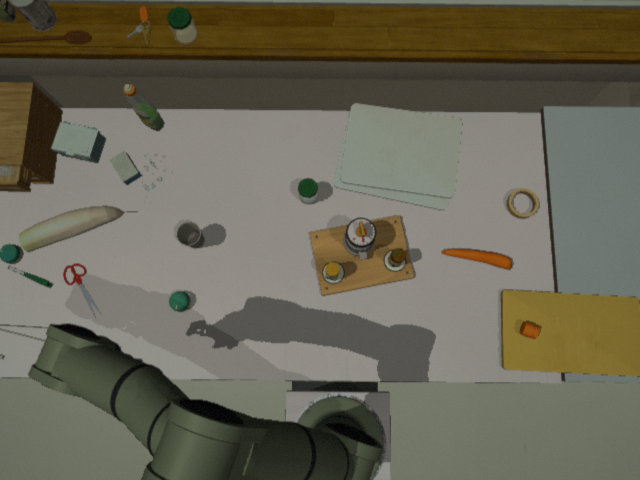

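Top view shows the yellow jar left (332,272), the brown jar right (395,260), the mill lid with wing at (361,232), and the timer (179,301), cup (188,234), green jar (308,190) and carrot (478,258). I measure the board and the caps next.

Run:
```python
from h import *
f=grab('top'); c=f['color']; hsv=cv2.cvtColor(c,cv2.COLOR_RGB2HSV)
roi=np.zeros((480,640),bool); roi[200:310,295:430]=1
W=cloud(f)
wood=(roi&(hsv[...,0]>8)&(hsv[...,0]<25)&(hsv[...,1]>70)&(hsv[...,2]>70)).astype(np.uint8)
wood[:]=cv2.morphologyEx(wood,cv2.MORPH_OPEN,np.ones((3,3)))
cn=max(cv2.findContours(wood,0,2)[0],key=cv2.contourArea)
P=np.array([ray(f,u,v,.018)[:2] for u,v in cv2.convexHull(cn)[:,0]])
(cx,cy),(w,h),a=cv2.minAreaRect((P*1000).astype(np.float32)); print('board',cx,cy,w,h,a)
# tops by depth
for n,z,(u,v) in(('yel',.120,(332,270)),('brn',.123,(396,258)),('lid',.148,(361,234))):
    m=np.zeros_like(roi);m[v-22:v+22,u-22:u+22]=1
    k=m&(abs(W[...,2]-z)<.006); q=W[k]
    (x,y),r=cv2.minEnclosingCircle((q[:,:2]*1000).astype(np.float32)); print(n,k.sum(),q.mean(0),x,y,r)
m=(W[...,2]>.17)&(W[...,2]<.2)&roi
q=W[m]; print('wing',len(q),q.mean(0)); 
if len(q)>5:
    ev=np.linalg.eigh(np.cov(q[:,:2].T)); print(ev, np.degrees(np.arctan2(ev[1][1,1],ev[1][0,1])))
cr=np.hstack([cv2.resize(c[205:265,330:390],None,fx=6.5,fy=6.5,interpolation=2)])
g=grab('scene'); cr2=cv2.resize(g['color'][225:345,270:400],(422,390),interpolation=2)
cv2.imwrite('pics/c1.png',np.hstack([cr,cr2])[:,:,::-1])
```

```text
board 572.3425903320312 -76.04533386230469 209.6188201904297 299.6890869140625 11.688139915466309
yel 144 [0.51062606 0.0170538  0.11975246] 510.3302307128906 17.643203735351562 21.0894718170166
brn 149 [ 0.55350151 -0.17912975  0.12315193] 553.9698486328125 -179.27896118164062 22.22613525390625
lid 551 [ 0.61650813 -0.06641984  0.14805936] 618.0823364257812 -66.62985229492188 45.2730827331543
wing 53 [ 0.61629436 -0.06595129  0.19294586]
EighResult(eigenvalues=array([9.62666746e-06, 1.80341895e-04]), eigenvectors=array([[ 0.17904935, -0.98384009],
       [-0.98384009, -0.17904935]])) -169.68560816588763
```

View pics/c1.png

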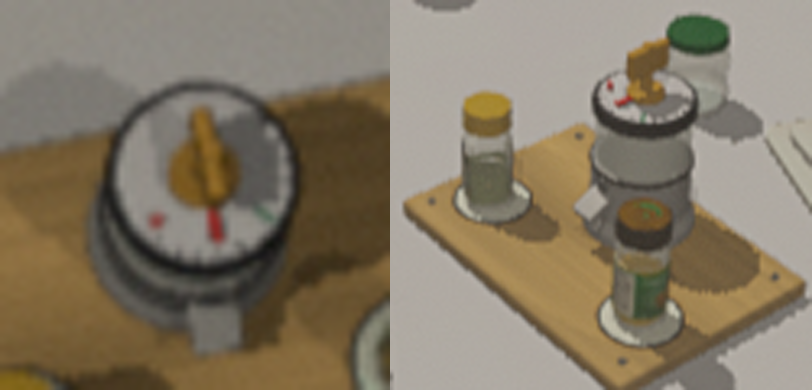

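The crop shows the pointer roughly toward the robot, the red pin clockwise of it and the green mark counter-clockwise, which agrees with my numbers: board (572,-76), yaw 11.7°, mill axis (616.4,-66.7), wing about 190° (joint about -0.76). Next is the move toward the yellow jar.

Call:
arm_command([
  [-25,29,-4,0,0,0],
  [-25,29,-4,0,0,0],
  [-25,29,-4,0,0,0],
  [-25,29,-4,0,0,0],
  [-25,29,-4,0,0,0],
  [-25,29,0,0,0,0],
  [-25,29,0,0,0,0],
  [-25,29,0,0,0,0],
], grip=100, grip_force=40)

```text
clock: 1.0
position: [0.3855, 0.2879, 0.2426]
tool_rot: [-3.14, 0.001, 1.161]
force: [0.9, 0.1, -0.4]
grip_width: 0.0852
```

```bash
cat >> h.py <<'E'
def go(x,y,z,yaw=None):
    "remaining shift in tool axes (mm) to a world target in mm, and yaw turn wz (deg)"
    from scipy.spatial.transform import Rotation as Ro
    s=bot.observe(); R=Ro.from_euler('xyz',s['tool_rot'])
    d=R.inv().apply(np.array([x,y,z])-1000*s['position'])
    print('t',s['clock'],'pos',np.round(1000*s['position'],1),'rot',np.round(np.degrees(s['tool_rot']),1),'F',np.round(s['force'],1),'w',round(s['grip_width']*1000,1))
    print('shift',np.round(d,1),'q7',np.round(s['qpos'][6],2))
    if yaw is not None:
        T=Ro.from_euler('xyz',[180,0,yaw],degrees=True); print('turn',np.round(np.degrees((R.inv()*T).as_rotvec()),1))
E
python3 -c "
from h import *;go(510.6,17,250,-78)"
```

```text
t 1.0 pos [385.5 287.9 242.6] rot [-1.799e+02  1.000e-01  6.650e+01] F [ 0.9  0.1 -0.4] w 85.2
shift [-198.7  222.7   -7.4] q7 0.41
turn [1.000e-01 2.000e-01 1.445e+02]
```

Call:
arm_command([
  [-25,28,-1,0,0,0],
  [-25,28,-1,0,0,0],
  [-25,28,-1,0,0,0],
  [-25,28,-1,0,0,0],
  [-25,28,-1,0,0,0],
  [-25,28,-1,0,0,0],
  [-25,28,-1,0,0,0],
  [-20,22,0,0,0,0],
])

```text
clock: 1.8
position: [0.5112, 0.009, 0.2506]
tool_rot: [-3.141, 0.0, 1.16]
force: [0.4, 1.0, -0.1]
grip_width: 0.0852
```

Call:
arm_command([
  [0,0,0,0,0,8.5],
  [0,0,0,0,0,8.5],
  [0,0,0,0,0,8.5],
  [0,0,0,0,0,8.5],
  [0,0,0,0,0,8.5],
  [0,0,0,0,0,8.5],
  [0,0,0,0,0,8.5],
  [0,0,0,0,0,8.5],
])

```text
clock: 2.6
position: [0.5119, 0.0028, 0.2501]
tool_rot: [3.14, 0.001, -0.044]
force: [1.0, 0.2, 0.0]
grip_width: 0.0855
```

Call:
arm_command([
  [0,0,0,0,0,8.5],
  [0,0,0,0,0,8.5],
  [0,0,0,0,0,8.5],
  [0,0,0,0,0,8.5],
  [0,0,0,0,0,8.5],
  [0,0,0,0,0,8.5],
  [0,0,0,0,0,8.5],
  [0,0,0,0,0,8.5],
])

```text
clock: 3.4
position: [0.5113, 0.0032, 0.2499]
tool_rot: [3.14, -0.0, -1.244]
force: [0.3, 0.6, -0.3]
grip_width: 0.0851
```

```bash
python3 -c "
from h import *;go(510.6,17,250,-78)"
```

```text
t 3.4 pos [511.3   3.2 249.9] rot [179.9  -0.  -71.3] F [ 0.3  0.6 -0.3] w 85.1
shift [-13.3  -3.7  -0.1] q7 -1.04
turn [ 0.1 -0.   6.7]
```

Call:
arm_command([
  [-13,-4,0,0,0,6.7],
  [0,0,0,0,0,0],
])

```text
clock: 3.6
position: [0.5108, 0.0172, 0.2497]
tool_rot: [3.139, -0.001, -1.37]
force: [0.3, -0.4, -1.0]
grip_width: 0.0854
```

Run:
```python
from h import *
go(510.6,17,82,-78)
```

```text
t 3.6 pos [510.8  17.2 249.7] rot [ 1.799e+02 -1.000e-01 -7.850e+01] F [ 0.3 -0.4 -1. ] w 85.4
shift [ -0.   -0.2 167.7] q7 -1.18
turn [ 0.1 -0.1 -0.5]
```

Call:
arm_command([
  [0,0,30,0,0,0],
  [0,0,30,0,0,0],
  [0,0,30,0,0,0],
  [0,0,30,0,0,0],
  [0,0,25,0,0,0],
  [0,0,20,0,0,0],
  [0,0,4,0,0,0],
])

```text
clock: 4.3
position: [0.5115, 0.0152, 0.0756]
tool_rot: [-3.141, -0.001, -1.343]
force: [-0.1, -0.6, 0.7]
grip_width: 0.0857
```

Call:
arm_command([
  [0,0,0,0,0,0],
  [0,0,0,0,0,0],
  [0,0,0,0,0,0],
  [0,0,0,0,0,0],
  [0,0,0,0,0,0],
  [0,0,0,0,0,0],
  [0,0,0,0,0,0],
], grip=20, grip_force=30)

```text
clock: 5.0
position: [0.513, 0.015, 0.079]
tool_rot: [-3.137, -0.0, -1.338]
force: [-0.1, 0.5, -1.7]
grip_width: 0.046
```

Run:
```python
from h import *
go(487.5,136,64.5,-78)
```

```text
t 5.0 pos [513.  15.  79.] rot [-179.7   -0.   -76.7] F [-0.1  0.5 -1.7] w 46.0
shift [-123.6   -3.1   14.5] q7 -0.94
turn [-0.3 -0.   1.3]
```

Call:
arm_command([
  [0,0,0,0,0,0],
  [0,0,0,0,0,0],
  [0,0,0,0,0,0],
])

```text
clock: 5.3
position: [0.513, 0.015, 0.079]
tool_rot: [-3.137, -0.0, -1.338]
force: [-0.4, -0.1, -1.6]
grip_width: 0.0462
```

Call:
arm_command([
  [0,0,-15,0,0,0],
  [0,0,-25,0,0,0],
  [0,0,-20,0,0,0],
])

```text
clock: 5.6
position: [0.5111, 0.0145, 0.1385]
tool_rot: [3.141, -0.001, -1.339]
force: [0.0, 0.4, -2.2]
grip_width: 0.0461
```

Run:
```python
from h import *
go(487.5,136,64.5,-78)
```

```text
t 5.6 pos [511.1  14.5 138.5] rot [180.   -0.  -76.7] F [ 0.   0.4 -2.2] w 46.1
shift [-123.7   -5.    73.9] q7 -1.01
turn [ 0.  -0.   1.3]
```

Call:
arm_command([
  [-25,-1,0,0,0,0],
  [-25,-1,0,0,0,0],
  [-25,-1,0,0,0,0],
  [-25,-1,0,0,0,0],
  [-23,-1,0,0,0,1.3],
  [0,0,20,0,0,0],
  [0,0,20,0,0,0],
  [0,0,10,0,0,0],
])

```text
clock: 6.4
position: [0.489, 0.1411, 0.0908]
tool_rot: [-3.135, 0.001, -1.362]
force: [0.0, 0.0, -1.3]
grip_width: 0.0462
```

Run:
```python
from h import *
go(487.5,136,62,-78)
f=grab('scene'); cv2.imwrite('pics/c2.png',cv2.resize(f['color'][180:360,180:420],None,fx=3,fy=3)[:,:,::-1])
```

```text
t 6.4 pos [489.  141.1  90.8] rot [-179.6    0.   -78. ] F [ 0.   0.  -1.3] w 46.2
shift [ 4.7  2.7 28.8] q7 -1.21
turn [-0.4  0.  -0. ]
```

View pics/c2.png

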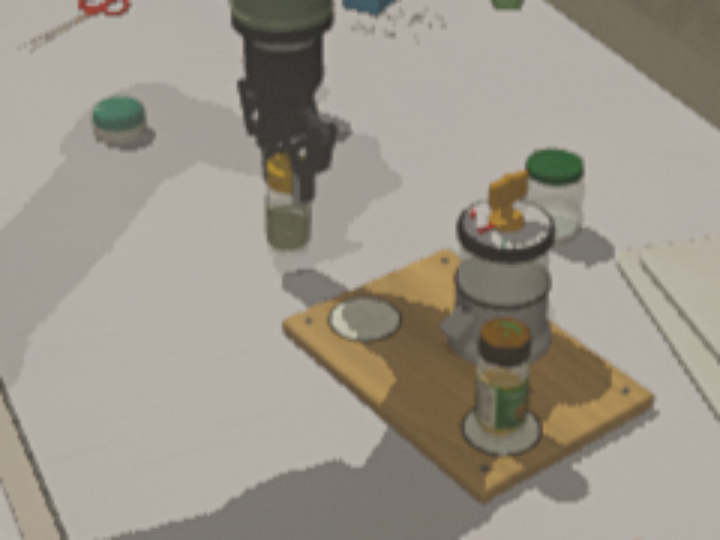

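The yellow jar is held upright over the table (crop 288,205) and the left ring (365,318) is empty. I lower it and release.

Call:
arm_command([
  [0,0,15,0,0,0],
  [0,0,9,0,0,0],
  [0,0,4,0,0,0],
  [0,0,2,0,0,0],
])

```text
clock: 6.85
position: [0.4898, 0.1398, 0.0602]
tool_rot: [-3.135, 0.0, -1.364]
force: [1.2, -0.5, -1.5]
grip_width: 0.0463
```

Run:
```python
from h import *
go(487.5,136,62,-78)
```

```text
t 6.85 pos [489.8 139.8  60.2] rot [-179.6    0.   -78.2] F [ 1.2 -0.5 -1.5] w 46.3
shift [ 3.2  3.  -1.8] q7 -1.17
turn [-0.4  0.  -0.2]
```

Call:
arm_command([
  [0,0,1,0,0,0],
  [0,0,0,0,0,0],
])

```text
clock: 7.05
position: [0.4902, 0.1397, 0.0598]
tool_rot: [-3.134, 0.0, -1.365]
force: [-0.8, 0.1, -2.1]
grip_width: 0.0458
```

Call:
arm_command([
  [0,0,0,0,0,0],
  [0,0,0,0,0,0],
  [0,0,0,0,0,0],
  [0,0,0,0,0,0],
  [0,0,0,0,0,0],
], grip=100)

```text
clock: 7.55
position: [0.4909, 0.14, 0.0609]
tool_rot: [-3.133, 0.001, -1.365]
force: [-0.8, 0.7, 0.7]
grip_width: 0.085
```

Call:
arm_command([
  [0,0,-30,0,0,0],
  [0,0,-35,0,0,0],
  [0,0,-40,0,0,0],
  [0,0,-40,0,0,0],
  [0,0,-40,0,0,0],
])

```text
clock: 8.05
position: [0.4869, 0.138, 0.248]
tool_rot: [3.141, -0.003, -1.366]
force: [0.4, 1.1, 0.3]
grip_width: 0.0852
```

Run:
```python
from h import *
go(553.8,-179.2,250,-78)
f=grab('top');save(f,'pics/t2.png');W=cloud(f)
def top(z,X,Y,r=.04):
    m=(abs(W[...,2]-z)<.005)&(abs(W[...,0]-X)<r)&(abs(W[...,1]-Y)<r);print(m.sum(),W[m].mean(0)*1000 if m.any() else 0)
top(.102,.489,.138);top(.123,.554,-.179)
h=cv2.cvtColor(f['color'],cv2.COLOR_RGB2HSV)
for X in((.5129,.0138),):
    u,v=proj(f,(*X,.018)); m=np.zeros((480,640),np.uint8); u,v=int(u),int(v)
    m[v-16:v+17,u-16:u+17]=(h[v-16:v+17,u-16:u+17,1]<60); ys,xs=np.nonzero(m); print(len(xs),ray(f,xs.mean(),ys.mean(),.018), np.sqrt(len(xs)/np.pi)*2/f['f']*1.68)
```

```text
t 8.05 pos [486.9 138.  248. ] rot [ 1.80e+02 -1.00e-01 -7.83e+01] F [0.4 1.1 0.3] w 85.2
shift [324.2  -1.1  -1.2] q7 -1.4
turn [ 0.  -0.1 -0.3]
0 0
131 [ 554.08546771 -179.06838966  123.30199742]
410 [0.51020944 0.0196097  0.018     ] 0.07274685299733276
```

Call:
arm_command([
  [40,0,0,0,0,0],
  [40,0,0,0,0,0],
  [40,0,0,0,0,0],
  [40,0,0,0,0,0],
  [40,0,0,0,0,0],
  [40,0,0,0,0,0],
  [40,0,0,0,0,0],
  [35,0,0,0,0,0],
])

```text
clock: 8.9
position: [0.5571, -0.1747, 0.2554]
tool_rot: [-3.129, 0.004, -1.355]
force: [0.3, 0.7, 1.2]
grip_width: 0.0852
```

```bash
cat >> h.py <<'E'
def ring(f,X,Y):
    h=cv2.cvtColor(f['color'],cv2.COLOR_RGB2HSV); u,v=map(int,np.round(proj(f,(X,Y,.018))))
    m=np.zeros((480,640),np.uint8); m[v-16:v+17,u-16:u+17]=(h[v-16:v+17,u-16:u+17,1]<60)
    n,l,st,c=cv2.connectedComponentsWithStats(m,connectivity=4); k=1+np.argmax(st[1:,4])
    ys,xs=np.nonzero(l==k); p=np.array([ray(f,a,b,.018)[:2]*1000 for a,b in zip(xs,ys)],np.float32)
    print('ring',st[k],p.mean(0),cv2.minEnclosingCircle(p),cv2.minAreaRect(p)[1])
def top(f,z,X,Y,r=.04):
    W=cloud(f);m=(abs(W[...,2]-z)<.005)&(abs(W[...,0]-X)<r)&(abs(W[...,1]-Y)<r);print('top',m.sum(),W[m].mean(0)*1000 if m.any() else 0)
E
python3 - <<'E'
from h import *
go(553.8,-179.2,250,-78)
f=grab('top'); ring(f,.5129,.0138);top(f,.102,.489,.138)
print(proj(f,(.5129,.0138,.018)))
cv2.imwrite('pics/c3.png',cv2.resize(f['color'][190:310,270:430],None,fx=4,fy=4,interpolation=0)[:,:,::-1])
E
```

```text
t 8.9 pos [ 557.1 -174.7  255.4] rot [-179.3    0.2  -77.6] F [0.3 0.7 1.2] w 85.2
shift [3.7 4.3 5.4] q7 -0.76
turn [-0.7  0.2  0.4]
ring [322 262  22  22 369] [514.00134   13.959433] ((514.068359375, 13.813385009765625), 34.62929916381836) (67.19126892089844, 66.68495178222656)
top 122 [489.14450139 142.81008427 101.41589586]
(np.float64(332.8877102067677), np.float64(272.53642525860965))
```

View pics/c3.png

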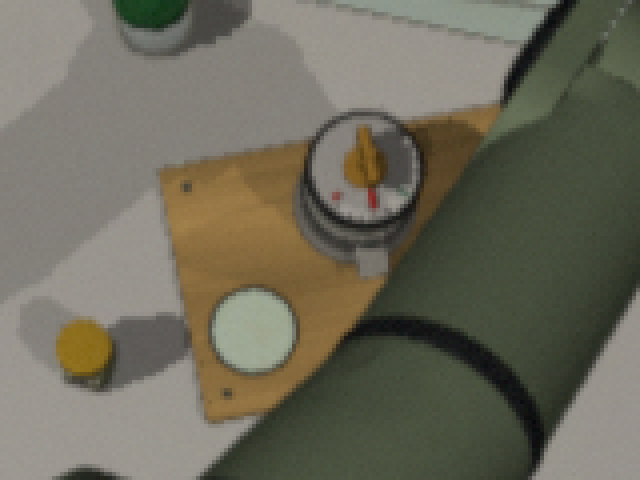

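Ring left is at (514,14), as computed, and the yellow jar stands at (489,143) on the table. I descend on the brown jar.

Call:
arm_command([
  [4,4,5,-0.7,0.2,0],
  [0,0,30,0,0,0],
  [0,0,30,0,0,0],
  [0,0,30,0,0,0],
  [0,0,30,0,0,0],
  [0,0,24,0,0,0],
  [0,0,14,0,0,0],
])

```text
clock: 9.65
position: [0.5527, -0.1855, 0.0865]
tool_rot: [3.14, -0.004, -1.359]
force: [-0.3, 0.1, 0.4]
grip_width: 0.0854
```

Run:
```python
from h import *
go(553.8,-179.2,82,-78)
```

```text
t 9.65 pos [ 552.7 -185.5   86.5] rot [179.9  -0.2 -77.9] F [-0.3  0.1  0.4] w 85.4
shift [-5.9 -2.4  4.5] q7 -0.62
turn [ 0.1 -0.2  0.1]
```

Call:
arm_command([
  [-6,-2,3,0,0,0],
  [0,0,0,0,0,0],
])

```text
clock: 9.85
position: [0.5526, -0.1777, 0.0821]
tool_rot: [3.137, -0.003, -1.358]
force: [0.5, 0.5, -0.4]
grip_width: 0.0852
```

Call:
arm_command([
  [0,0,0,0,0,0],
  [0,0,0,0,0,0],
  [0,0,0,0,0,0],
  [0,0,0,0,0,0],
  [0,0,0,0,0,0],
  [0,0,0,0,0,0],
  [0,0,0,0,0,0],
  [0,0,0,0,0,0],
], grip=20)

```text
clock: 10.65
position: [0.5544, -0.1777, 0.0857]
tool_rot: [3.142, -0.005, -1.357]
force: [-0.7, 0.2, -0.1]
grip_width: 0.0434
```

Call:
arm_command([
  [0,0,-20,0,0,0],
  [0,0,-30,0,0,0],
  [0,0,-30,0,0,0],
  [0,0,-20,0,0,0],
])

```text
clock: 11.05
position: [0.5524, -0.1771, 0.186]
tool_rot: [3.136, -0.003, -1.358]
force: [0.4, 0.0, -1.7]
grip_width: 0.0431
```

Run:
```python
from h import *
go(513.5,13.9,180,-78)
```

```text
t 11.05 pos [ 552.4 -177.1  186. ] rot [179.7  -0.2 -77.8] F [ 0.4  0.  -1.7] w 43.1
shift [-195.    -2.3    5.4] q7 -0.71
turn [ 0.3 -0.2  0.2]
```

Call:
arm_command([
  [-28,0,0,0,0,0],
  [-28,0,0,0,0,0],
  [-28,-1,0,0,0,0],
  [-28,-1,0,0,0,0],
  [-28,0,0,0,0,0],
  [-28,0,0,0,0,0],
  [-20,0,0,0,0,0],
  [0,0,0,0,0,0],
])

```text
clock: 11.85
position: [0.5141, 0.0125, 0.1882]
tool_rot: [3.14, -0.004, -1.36]
force: [0.6, -0.3, -0.9]
grip_width: 0.0429
```

Run:
```python
from h import *
go(513.5,13.9,86,-78)
```

```text
t 11.85 pos [514.1  12.5 188.2] rot [179.9  -0.3 -77.9] F [ 0.6 -0.3 -0.9] w 42.9
shift [-2.000e+00  1.000e-01  1.022e+02] q7 -1.05
turn [ 0.1 -0.3  0.1]
```

Call:
arm_command([
  [-2,0,25,0,0,0],
  [0,0,30,0,0,0],
  [0,0,20,0,0,0],
  [0,0,12,0,0,0],
  [0,0,5,0,0,0],
  [0,0,0,0,0,0],
])

```text
clock: 12.45
position: [0.5151, 0.0121, 0.0942]
tool_rot: [-3.14, -0.005, -1.361]
force: [0.5, 0.0, -1.1]
grip_width: 0.0432
```

Run:
```python
from h import *
go(513.5,13.9,86,-78)
```

```text
t 12.45 pos [515.1  12.1  94.2] rot [-179.9   -0.3  -78. ] F [ 0.5  0.  -1.1] w 43.2
shift [-2.1  1.2  8.2] q7 -0.93
turn [-0.1 -0.3  0. ]
```

Call:
arm_command([
  [-2,1,5,0,0,0],
  [0,0,3,0,0,0],
  [0,0,2,0,0,0],
  [0,0,0,0,0,0],
])

```text
clock: 12.85
position: [0.5149, 0.0139, 0.0854]
tool_rot: [-3.137, -0.005, -1.361]
force: [-0.3, 0.9, -0.7]
grip_width: 0.0431
```

Run:
```python
from h import *
go(513.5,13.9,86,-78)
```

```text
t 12.85 pos [514.9  13.9  85.4] rot [-179.7   -0.3  -78. ] F [-0.3  0.9 -0.7] w 43.1
shift [-0.3  1.4 -0.6] q7 -0.92
turn [-0.3 -0.3  0. ]
```

Call:
arm_command([
  [0,0,0,0,0,0],
  [0,0,0,0,0,0],
  [0,0,0,0,0,0],
  [0,0,0,0,0,0],
  [0,0,0,0,0,0],
], grip=100)

```text
clock: 13.35
position: [0.5154, 0.0141, 0.0861]
tool_rot: [-3.136, -0.005, -1.361]
force: [-0.1, 0.3, 0.3]
grip_width: 0.0852
```

Call:
arm_command([
  [0,0,-30,0,0,0],
  [0,0,-40,0,0,0],
  [0,0,-40,0,0,0],
  [0,0,-40,0,0,0],
  [-40,0,0,0,0,0],
  [-40,0,0,0,0,0],
  [-40,0,0,0,0,0],
])

```text
clock: 14.05
position: [0.4897, 0.1296, 0.2422]
tool_rot: [-3.135, -0.006, -1.372]
force: [1.2, 1.5, -0.5]
grip_width: 0.0851
```

Run:
```python
from h import *
go(489.1,142.8,62,-78)
f=grab('top'); ring(f,.553,-.182);top(f,.123,.513,.014)
```

```text
t 14.05 pos [489.7 129.6 242.2] rot [-179.6   -0.3  -78.6] F [ 1.2  1.5 -0.5] w 85.1
shift [-14.1  -0.8 180.1] q7 -1.35
turn [-0.4 -0.3 -0.6]
ring [384 250  22  21 353] [ 554.8099  -181.62064] ((554.6884765625, -181.91485595703125), 34.00277328491211) (65.1495132446289, 64.47821044921875)
top 140 [515.45217517  10.66639137 123.12310958]
```

The brown jar is within about 4 mm of the left ring centre. I go for the yellow jar.

Call:
arm_command([
  [-13,-1,10,0,0,0],
  [0,0,30,0,0,0],
  [0,0,30,0,0,0],
  [0,0,30,0,0,0],
  [0,0,30,0,0,0],
  [0,0,24,0,0,0],
  [0,0,12,0,0,0],
])

```text
clock: 14.8
position: [0.487, 0.1519, 0.0667]
tool_rot: [-3.136, -0.003, -1.363]
force: [0.5, 0.4, 0.6]
grip_width: 0.0857
```

Run:
```python
from h import *
go(489.1,141.5,63,-78)
```

```text
t 14.8 pos [487.  151.9  66.7] rot [-179.7   -0.2  -78.1] F [0.5 0.4 0.6] w 85.7
shift [10.6  0.1  3.8] q7 -1.17
turn [-0.3 -0.2 -0.1]
```

Call:
arm_command([
  [10,0,2,0,0,0],
  [0,0,0,0,0,0],
])

```text
clock: 15.0
position: [0.4888, 0.1402, 0.0635]
tool_rot: [-3.138, -0.005, -1.364]
force: [-0.4, 0.5, -0.2]
grip_width: 0.0851
```

Call:
arm_command([
  [0,0,0,0,0,0],
  [0,0,0,0,0,0],
  [0,0,0,0,0,0],
  [0,0,0,0,0,0],
  [0,0,0,0,0,0],
  [0,0,0,0,0,0],
  [0,0,0,0,0,0],
  [0,0,0,0,0,0],
], grip=20)

```text
clock: 15.8
position: [0.4903, 0.1413, 0.0667]
tool_rot: [-3.134, -0.003, -1.364]
force: [-0.4, 0.7, -1.2]
grip_width: 0.0432
```

Call:
arm_command([
  [0,0,-20,0,0,0],
  [0,0,-30,0,0,0],
  [0,0,-35,0,0,0],
  [0,0,-35,0,0,0],
  [0,0,-35,0,0,0],
  [0,0,-30,0,0,0],
])

```text
clock: 16.4
position: [0.4866, 0.1397, 0.2544]
tool_rot: [3.141, -0.006, -1.366]
force: [0.2, 0.9, -2.5]
grip_width: 0.0426
```

Run:
```python
from h import *
go(554.3,-181.9,245,-78)
```

```text
t 16.4 pos [486.6 139.7 254.4] rot [180.   -0.4 -78.3] F [ 0.2  0.9 -2.5] w 42.6
shift [328.6  -0.9  11.5] q7 -1.38
turn [ 0.  -0.4 -0.3]
```

Call:
arm_command([
  [35,0,0,0,0,0],
  [40,0,0,0,0,0],
  [40,0,0,0,0,0],
  [40,0,0,0,0,0],
  [40,0,0,0,0,0],
  [40,0,0,0,0,0],
  [40,0,0,0,0,0],
  [35,0,0,0,0,0],
])

```text
clock: 17.2
position: [0.5539, -0.1678, 0.2591]
tool_rot: [-3.137, -0.002, -1.353]
force: [0.6, 0.1, -1.5]
grip_width: 0.0429
```

Call:
arm_command([
  [10,0,0,0,0,0],
  [0,0,0,0,0,0],
])

```text
clock: 17.4
position: [0.5553, -0.1832, 0.2588]
tool_rot: [-3.138, -0.004, -1.36]
force: [-0.4, 0.5, -1.8]
grip_width: 0.0429
```

Run:
```python
from h import *
go(554.3,-181.9,86,-78)
```

```text
t 17.4 pos [ 555.3 -183.2  258.8] rot [-179.8   -0.2  -77.9] F [-0.4  0.5 -1.8] w 42.9
shift [ -2.1   1.4 172.8] q7 -0.74
turn [-0.2 -0.2  0.1]
```

Call:
arm_command([
  [-1,1,30,0,0,0],
  [0,0,35,0,0,0],
  [0,0,30,0,0,0],
  [0,0,30,0,0,0],
  [0,0,20,0,0,0],
  [0,0,10,0,0,0],
  [0,0,0,0,0,0],
])

```text
clock: 18.1
position: [0.5553, -0.1732, 0.0986]
tool_rot: [-3.137, -0.001, -1.352]
force: [0.5, -0.7, -0.8]
grip_width: 0.0427
```

Run:
```python
from h import *
go(554.3,-181.9,85,-78)
```

```text
t 18.1 pos [ 555.3 -173.2   98.6] rot [-1.797e+02 -1.000e-01 -7.750e+01] F [ 0.5 -0.7 -0.8] w 42.7
shift [ 8.2  2.9 13.6] q7 -0.61
turn [-0.3 -0.1  0.5]
```

Call:
arm_command([
  [8,2,4,0,0,0],
  [0,0,3,0,0,0],
  [0,0,2,0,0,0],
  [0,0,0,0,0,0],
])

```text
clock: 18.5
position: [0.5566, -0.1817, 0.0919]
tool_rot: [-3.133, -0.002, -1.351]
force: [0.2, -0.2, -1.3]
grip_width: 0.0426
```

Run:
```python
from h import *
go(554.3,-181.9,85,-78)
```

```text
t 18.5 pos [ 556.6 -181.7   91.9] rot [-1.795e+02 -1.000e-01 -7.740e+01] F [ 0.2 -0.2 -1.3] w 42.6
shift [-0.4  2.4  6.8] q7 -0.59
turn [-0.5 -0.1  0.6]
```

Call:
arm_command([
  [0,2,4,-0.5,0,0],
  [0,0,3,0,0,0],
  [0,0,0,0,0,0],
])

```text
clock: 18.8
position: [0.5549, -0.1822, 0.0849]
tool_rot: [3.141, -0.003, -1.351]
force: [-0.8, 0.1, -1.1]
grip_width: 0.0427
```

Run:
```python
from h import *
go(554.3,-181.9,85,-78)
```

```text
t 18.8 pos [ 554.9 -182.2   84.9] rot [180.   -0.2 -77.4] F [-0.8  0.1 -1.1] w 42.7
shift [-0.5  0.5 -0.1] q7 -0.59
turn [ 0.  -0.2  0.6]
```

Call:
arm_command([
  [0,0,0,0,0,0],
  [0,0,0,0,0,0],
  [0,0,0,0,0,0],
  [0,0,0,0,0,0],
  [0,0,0,0,0,0],
], grip=100)

```text
clock: 19.3
position: [0.5552, -0.1824, 0.0853]
tool_rot: [-3.141, -0.003, -1.351]
force: [0.1, 0.4, 0.1]
grip_width: 0.0857
```

Call:
arm_command([
  [0,0,-30,0,0,0],
  [0,0,-40,0,0,0],
  [0,0,-40,0,0,0],
  [0,0,-40,0,0,0],
  [0,0,-20,0,0,0],
])

```text
clock: 19.8
position: [0.5532, -0.1818, 0.2587]
tool_rot: [3.136, -0.001, -1.352]
force: [0.0, 0.3, -0.3]
grip_width: 0.0858
```

Run:
```python
from h import *
go(616.4,-66.7,250,-79.7)
```

```text
t 19.8 pos [ 553.2 -181.8  258.7] rot [ 1.797e+02 -1.000e-01 -7.750e+01] F [ 0.   0.3 -0.3] w 85.8
shift [-98.7 -86.7   8.1] q7 -0.73
turn [ 0.3 -0.1  2.2]
```

Call:
arm_command([
  [-20,-17,0,0,0,0],
  [-20,-18,0,0,0,0],
  [-20,-18,0,0,0,0],
  [-20,-18,0,0,0,0],
  [-17,-15,0,0,0,2],
  [0,0,0,0,0,0],
])

```text
clock: 20.4
position: [0.6194, -0.0653, 0.2633]
tool_rot: [-3.14, -0.002, -1.391]
force: [-1.2, 0.3, 0.6]
grip_width: 0.0855
```

Run:
```python
from h import *
go(616.4,-66.7,185,-79.7)
g=grab('top'); top(g,.120,.554,-.182);top(g,.123,.514,.014)
f=grab('scene'); top(f,.120,.554,-.182);top(f,.123,.514,.014)
cv2.imwrite('pics/c4.png',cv2.resize(f['color'][180:360,240:440],None,fx=3,fy=3)[:,:,::-1])
```

```text
t 20.4 pos [619.4 -65.3 263.3] rot [-1.799e+02 -1.000e-01 -7.970e+01] F [-1.2  0.3  0.6] w 85.5
shift [ 0.7  3.4 78.3] q7 -0.97
turn [-0.1 -0.1  0. ]
top 125 [ 554.43827059 -183.59001264  119.24726787]
top 0 0
top 152 [ 552.66745781 -183.90124374  119.30617399]
top 121 [513.35301641   9.87667001 122.92647973]
```

View pics/c4.png

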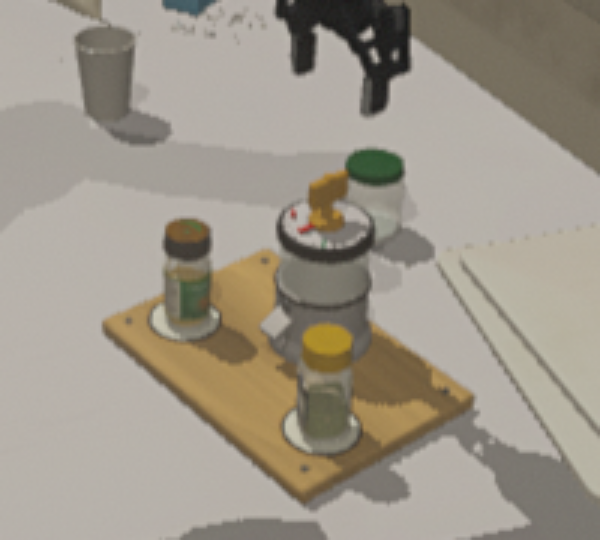

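Both jars stand upright in the exchanged rings: brown (crop 187,278) and yellow (325,385). I descend on the wing.

Call:
arm_command([
  [1,3,15,0,0,0],
  [0,0,20,0,0,0],
  [0,0,20,0,0,0],
  [0,0,10,0,0,0],
  [0,0,3,0,0,0],
  [0,0,0,0,0,0],
])

```text
clock: 21.1
position: [0.6136, -0.0767, 0.1956]
tool_rot: [-3.138, -0.005, -1.398]
force: [0.8, 0.2, 0.2]
grip_width: 0.0853
```

Run:
```python
from h import *
go(616.4,-66.7,185,-79.7)
```

```text
t 21.1 pos [613.6 -76.7 195.6] rot [-179.8   -0.3  -80.1] F [0.8 0.2 0.2] w 85.3
shift [-9.4 -4.5 10.6] q7 -0.91
turn [-0.2 -0.3 -0.4]
```

Call:
arm_command([
  [-9,-4,6,0,0,0],
  [0,0,3,0,0,0],
  [0,0,0,0,0,0],
])

```text
clock: 21.4
position: [0.6169, -0.0666, 0.1876]
tool_rot: [-3.136, -0.005, -1.398]
force: [0.4, 0.7, 0.9]
grip_width: 0.0852
```

Run:
```python
from h import *
go(616.4,-66.7,185,-79.7)
```

```text
t 21.4 pos [616.9 -66.6 187.6] rot [-179.7   -0.3  -80.1] F [0.4 0.7 0.9] w 85.2
shift [-0.   0.6  2.6] q7 -0.92
turn [-0.3 -0.3 -0.4]
```

Call:
arm_command([
  [0,0,2,0,0,0],
  [0,0,0,0,0,0],
  [0,0,0,0,0,0],
  [0,0,0,0,0,0],
  [0,0,0,0,0,0],
  [0,0,0,0,0,0],
  [0,0,0,0,0,0],
  [0,0,0,0,0,0],
], grip=0, grip_force=40)

```text
clock: 22.2
position: [0.6168, -0.0636, 0.1864]
tool_rot: [-3.136, -0.001, -1.395]
force: [0.7, -0.2, -2.3]
grip_width: 0.0083
```

Call:
arm_command([
  [0,0,0,0,0,0],
  [0,0,0,0,0,0],
  [0,0,0,0,0,0],
  [0,0,0,0,0,0],
])

```text
clock: 22.6
position: [0.6168, -0.0637, 0.1863]
tool_rot: [-3.136, -0.001, -1.395]
force: [-1.5, 1.2, -0.2]
grip_width: 0.0083
```

Run:
```python
from h import *
go(616.4,-66.7,185,-123.3); print(bot.observe()['moment'])
```

```text
t 22.6 pos [616.8 -63.7 186.3] rot [-179.7   -0.   -79.9] F [-1.5  1.2 -0.2] w 8.3
shift [2.9 0.9 1.3] q7 -0.92
turn [-0.3  0.1 43.4]
[0.13157126 0.03649331 0.04930837]
```

Call:
arm_command([
  [0,0,0,0,0,5],
  [0,0,0,0,0,5],
  [0,0,0,0,0,5],
  [0,0,0,0,0,5],
  [0,0,0,0,0,5],
  [0,0,0,0,0,5],
  [0,0,0,0,0,5],
])

```text
clock: 23.3
position: [0.6169, -0.0626, 0.1863]
tool_rot: [-3.137, 0.005, -2.027]
force: [0.1, 0.3, -1.4]
grip_width: 0.0084
```

Run:
```python
from h import *
go(616.6,-65,185,-123.3); print(bot.observe()['moment'])
```

```text
t 23.3 pos [616.9 -62.6 186.3] rot [-179.8    0.3 -116.2] F [ 0.1  0.3 -1.4] w 8.4
shift [ 2.3 -0.8  1.3] q7 -1.44
turn [-0.2  0.3  7.1]
[0.11936713 0.09331708 0.06774358]
```

Call:
arm_command([
  [0,0,0,0,0,3],
  [0,0,0,0,0,3],
  [0,0,0,0,0,3],
  [0,0,0,0,0,2],
  [0,0,0,0,0,2],
])

```text
clock: 23.8
position: [0.617, -0.0623, 0.1864]
tool_rot: [-3.138, 0.005, -2.264]
force: [-1.4, 1.2, 0.8]
grip_width: 0.0079
```

Run:
```python
from h import *
go(616.6,-65,185,-123.3); print(bot.observe()['moment'])
```

```text
t 23.8 pos [617.  -62.3 186.4] rot [-179.8    0.3 -129.7] F [-1.4  1.2  0.8] w 7.9
shift [ 2.3 -1.4  1.4] q7 -1.64
turn [-0.2  0.3 -6.4]
[-0.03316619  0.25889516  0.87027431]
```

The moment rose to 0.87 N m at the expected seat angle, so it is on the hard stop. I hold briefly, confirm by camera, then back off.

Call:
arm_command([
  [0,0,0,0,0,1],
  [0,0,0,0,0,0],
])

```text
clock: 24.0
position: [0.617, -0.0623, 0.1864]
tool_rot: [-3.138, 0.005, -2.282]
force: [-0.9, -0.0, 1.5]
grip_width: 0.0081
```

Run:
```python
from h import *
go(616.6,-65,185,-123.3); print(bot.observe()['moment'])
f=grab('scene'); cv2.imwrite('pics/c5.png',cv2.resize(f['color'][225:305,300:400],None,fx=7,fy=7,interpolation=2)[:,:,::-1])
```

```text
t 24.0 pos [617.  -62.3 186.4] rot [-179.8    0.3 -130.7] F [-0.9 -0.   1.5] w 8.1
shift [ 2.3 -1.4  1.4] q7 -1.65
turn [-0.2  0.2 -7.4]
[0.00345878 0.26612749 0.90759561]
```

View pics/c5.png

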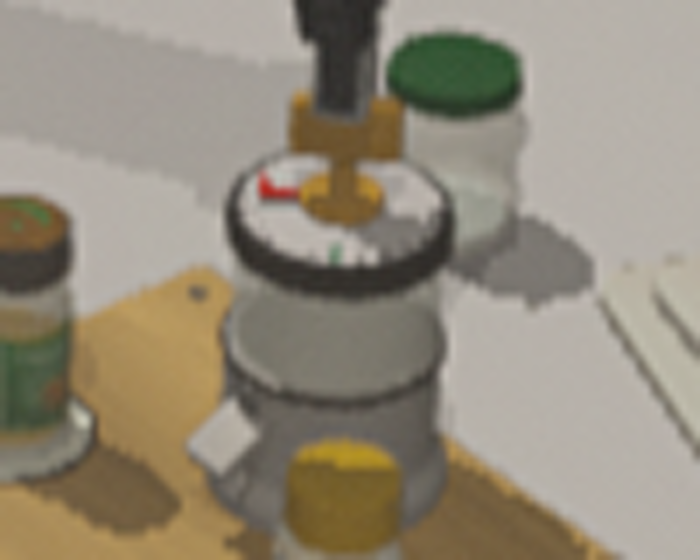

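The pointer (285,190) lies against the red pin (265,187), so it is seated. I back it off.

Call:
arm_command([
  [0,0,0,0,0,-6],
  [0,0,0,0,0,-6],
  [0,0,0,0,0,-6],
  [0,0,0,0,0,-6],
  [0,0,0,0,0,-6],
  [0,0,0,0,0,-6],
  [0,0,0,0,0,-6],
  [0,0,0,0,0,-6],
])

```text
clock: 24.85
position: [0.6167, -0.0635, 0.1864]
tool_rot: [-3.135, -0.0, -1.412]
force: [-0.4, -1.3, -2.3]
grip_width: 0.0083
```

Call:
arm_command([
  [0,0,0,0,0,-6],
  [0,0,0,0,0,-6],
  [0,0,0,0,0,-6],
  [0,0,0,0,0,-6],
  [0,0,0,0,0,-6],
  [0,0,0,0,0,-6],
  [0,0,0,0,0,-4],
])

```text
clock: 25.55
position: [0.6174, -0.0647, 0.1864]
tool_rot: [-3.135, -0.007, -0.683]
force: [0.2, -0.1, -3.5]
grip_width: 0.0082
```

Run:
```python
from h import *
go(616.6,-65,185,-33.3); print(bot.observe()['moment'])
```

```text
t 25.55 pos [617.4 -64.7 186.4] rot [-179.6   -0.4  -39.1] F [ 0.2 -0.1 -3.5] w 8.2
shift [-0.4  0.8  1.3] q7 -0.33
turn [-0.4 -0.4 -5.8]
[ 0.14524863 -0.21247082 -0.13482015]
```

Call:
arm_command([
  [0,0,0,0,0,-4],
  [0,0,0,0,0,-2],
  [0,0,0,0,0,0],
  [0,0,0,0,0,0],
])

```text
clock: 25.95
position: [0.6176, -0.0648, 0.1864]
tool_rot: [-3.134, -0.008, -0.573]
force: [0.1, 0.8, -1.4]
grip_width: 0.0082
```

Run:
```python
from h import *
go(616.6,-65,185,-33.3); print(bot.observe()['moment'])
f=grab('scene'); top(f,.120,.554,-.182);top(f,.123,.514,.014); top(grab('top'),.120,.554,-.182)
cv2.imwrite('pics/c6.png',cv2.resize(f['color'][220:340,280:410],None,fx=4.5,fy=4.5,interpolation=2)[:,:,::-1])
```

```text
t 25.95 pos [617.6 -64.8 186.4] rot [-179.5   -0.5  -32.8] F [ 0.1  0.8 -1.4] w 8.2
shift [-0.8  0.7  1.3] q7 -0.24
turn [-0.5 -0.5  0.5]
[ 0.22082822 -0.01106458 -0.05702964]
top 153 [ 552.69650695 -183.7517438   119.34598872]
top 127 [513.34847669   9.5240625  122.7186211 ]
top 129 [ 554.90313892 -183.51489319  120.23097761]
```

View pics/c6.png

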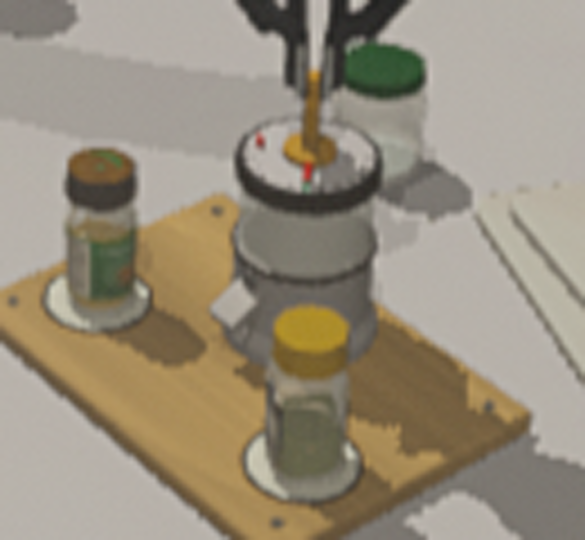

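The pointer (308,172) ends at the green mark (308,187), the fingers hold the wing, and both jars stand in their rings. I hand it in.

```bash
python3 -c "
from h import *;bot.job_done()"
```

```text
the job is handed in; nothing more can be done
```

The job is handed in at about 26 s of the 72 s allowed. No verdict is reported, so what follows is from my own checks.

- **Jars:** I moved yellow aside to the table at the left, brown into the left ring, then yellow into the right ring. In the last picture both stand upright and untouched. Yellow's axis is about 2 mm from the right ring's centre and brown's about 4 mm from the left one.
- **Thumbscrew:** I turned it clockwise until the moment rose to about 0.9 N m, and the picture showed the pointer against the red pin. I then backed it off to the green mark. The final tool yaw is -32.8°, against a target of -33.3°.
- **Grip:** The fingers still hold the wing with 40 N commanded. The reported opening is 8.2 mm on a 10 mm wing; the reading is 1 to 3 mm off on the jars too.
- **Disagreements:** At the seat the tool turned about 7° past the nominal angle, from give in the grip. The two cameras differ by about 2 mm on the yellow jar. No check failed.
- **Bystanders:** The green jar looked undisturbed in the last picture. I did not measure the bystanders' positions again at the end, and the arm's path stayed clear of them.

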